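Mount the pot rest on its locating pin and stand the blue pot on it

ROBOT

A 6-joint arm with a two-finger parallel gripper is mounted at the origin on a cart in front of the work surface, level with it; the furniture and walls round the work are solid. World frame = base frame: x ahead of the robot, y to its left, z up, the work surface at z = 0. Lengths are in m, angles in rad, forces in N, time in s.
With the tool pointing down it reaches from about 0.275 to 0.85 m from the base axis. Payload 5.2 kg.
Tool frame: the origin (TCP) lies between the finger pads; the fingertips stand env.finger_overhang ahead of it and the grasp point (between the pads) lies 5 mm behind it (env.finger_overhang is the distance from the TCP to the fingertips, in m); x points along the fingers, z is the direction in which the jaws open and shut, and the axes are right-handed (so a half turn about x gives the same grasp; the last joint's range is limited). The gripper opens to 85 mm and grips with 20 to 120 N. Pads are 22 mm wide; open, the fingers measure 114 mm over their backs; the gripper's body (76 mm by 85 mm) begins 54 mm behind the grasp point. The pads swing forward as they close: fully open they stand 13 mm farther back than shut.
Start: joints at [-1.533, 0.259, 1.535, -0, 1.348, -0.203], TCP at [0.131, -0.534, 0.245] pointing down, gripper open.
Joint ranges: [-3.14, 3.14], [-0.91, 2.08], [0.19, 2.58], [-1.22, 4.36], [0.22, 2.71], [-3.12, 3.12]. Speed limits (rad/s): [2.57, 2.57, 3.14, 3.14, 3.14, 3.14].

INTERFACE

Orientations are given as a unit quaternion [x, y, z, w].
In Python, from cell import env gives the robot as it stands. The module is installed in compiled form; this text tells all that it offers.
- The arm moves only by the shell command python3 -m jog 'ROWS'. ROWS is JSON, a list of rows, each a list of 7 numbers: the shift along the world's x, y, z in mm, then the turn, a rotation vector about the world's x, y, z in rad, then the finger opening in mm, from 0 to 85.4. A call has 1 to 8 rows; each row shifts and turns the pose as measured when the row begins; what a row does not reach is not made up. A row lasts 1/8 s, in which the tool goes at most 62.5 mm and 10.7 degrees, less where a joint would pass 70% of its speed; a pose out of reach is approached as far as the arm can. A call is refused whole if a number of a shift passes 62.5 or a number of a turn 0.188, either way. A call with a gripper value outside its range is refused whole. The fingers move at their own pace and stop on an object; the grip force is fixed at half the most. Time passes only in rows, so rows that do not move let the fingers close. It gives the time, the measured TCP pose, the force and the opening at its end, in the units of the state.
- env.get_obs(): the state, without advancing time (a new reading comes with each control period).
- env.grab_frame(name): name is "scene" or "top"; returns a dict with "img" (480x640x3 uint8, red, green, blue), "depth" (480x640 float32, m along the optical axis (not along the pixel's ray), 0 where there is no reading), "vertical_fov" (degrees; the focal length in pixels is half the picture's height over the tangent of half this angle, whatever the lens; pixels are square), "cx", "cy" (the principal point, pixels), "T" (4x4, takes a point from camera to world coordinates). Camera axes: x right, y down, z forward; pixel columns grow to the right and rows downward; lengths in m; the calibration is good to about 2 mm. A picture is of the moment at which its call begins.
- env.finish_job(): hands the job in, once; it reports no verdict.
Trained networks look in the newest picture that a camera, given by its name, has taken for a name from the list of things; names that differ only in an ending like _2 or _b are one class to them, and where a whole thing is asked for, a point or a joint stands for the part that bears it (a point fixed in the world has none). Each returns a list of dicts, best first, with "conf" (0 to 1); they miss things now and then, are a little off and sometimes report something else, mostly with a low value. They report only what shows in the picture. A call takes as long as a camera call. They do not tell look-alikes from the thing itself.
- env.look_for(camera, label): "xyz" ([x, y, z] in m, in world coordinates, good to about 4 mm: the middle of the surface that is visible of it).
- env.place_of(camera, label): "xyz" ([x, y, z] in m, in world coordinates, good to about 4 mm: a listed point, or the origin of a listed thing).
The state is a dict: "t": time; "joint_pos": joint angles; "qd": joint speeds; "joint_efforts": joint torques, N m; "position": TCP position; "orientation": TCP orientation; "force": force on the tool from outside, world axes, zero at the start; "moment": the same for the moment, N m; "opening": finger opening in m.
Only numpy, scipy, OpenCV 4.12 (cv2) and the standard library are available. Lean on these libraries where they do the work, as an engineer would, in place of code of your own. Each camera call takes 0.05 s, during which the arm holds its last target.

TASK

Set the wooden pot rest on the checking jig, nudging it about lightly until the hole under its foot drops over the jig's steel pin and the foot sits flush on the jig, without ever pressing it hard on the pin or the jig. Let go of the rest, then stand the small blue pot upright in the middle of its cork top. Leave the other things where they are.

Things in the scene. Friction and masses are not known exactly. Their poses are not given: they have to be found in the camera images.
- jig_deck (a point): Centre of the top of the checking jig, a dark wooden block 120x120x16 mm fixed on the work board and turned about the vertical by up to 0.35 rad; z up, x and y along its edges. Its bare steel locating pin stands up from this top, but not exactly here: the pin's axis is up to 9 mm off along x and up to 9 mm along y, either way, and is not reported.
- jig: The same jig, origin under its centre. Its pin: 12 mm in diameter, 9 mm high above the top; from 6.5 mm up it tapers to a flat tip 8.4 mm across. The pin stands on a hand-set cross slide (thin flush steel plates on a black square) that is locked: it does not shift under the robot's forces.
- rest_mid (a point): Centre of the pot rest, half-way up (25 mm above its underside): a loose pale wooden stand, about 0.14 to 0.23 kg, 50 mm high. Square foot 70x70x12 mm; on it a round hub 46 mm in diameter, from 12 to 50 mm height, with a flat cork top. Grip it by the hub. Upright on the work board at the start; z up. Seated, this point is 25 mm above jig_deck; level on the pin's tip, 34 mm.
- rest_hole (a point): Mouth of the hole in the middle of the underside of the pot rest's foot: round, 14 mm in diameter, 12 mm deep, closed above by the hub. 25 mm below rest_mid. Pressing the rest on the pin or jig with more than 30 N is too hard.
- pot_mid (a point): Centre of the small dark blue tapered pot, half-way up (27.5 mm above its underside): loose, 55 mm high, 58 mm across the rim, narrower toward the foot (about 40 mm at the foot, about 50 mm half-way up), open at the top; z up; standing upright on the work board at the start.
- slip_jar: white jar with a black screw lid, 61x61x78 mm, bystander, origin under its centre
- sand_block: brown sanding block 42x70x26 mm, bystander, origin under its centre
- stamp: wooden hand stamp 28x34x62 mm, bystander, origin under its centre
- tall_pots (a point): A point on the work board under a big tilted orange pot that rests on an upturned terracotta pot, both fixed, at the near left of the board: about 0.2 m across and under 0.3 m high. The arm starts close beside them: go up before going across.
Things that resemble listed ones, but are neither listed nor needed, are in the scene too. What is shaped like the part that bears pot_mid but red or turquoise is not meant.

How it is judged:
By the outcome, as a careful person would: the job done as asked, in the order asked, and still so for the second after the job is handed in, with the robot touching nothing.
It also fails if it takes over 72 s, if anything falls off the work surface, if the arm or the gripper's body presses on something with over 40 N, if the wrist force passes 120 N, or if a joint passes its speed limit or range.

## Working session

There is one attempt and no reset: what is moved stays moved. The work goes in short steps, Python scripts to look and compute and a shell command to move; the robot and the scene stay as the last step left them, time stands still between calls to the robot, and variables do not carry over. Pictures are saved under pics/ and viewed, and the job is handed in when it is done.

```bash
mkdir -p pics; cat > h.py <<'E'
from cell import env
import numpy as np, cv2
def snap(cam,fn):
    f=env.grab_frame(cam); cv2.imwrite('pics/'+fn,cv2.cvtColor(f['img'],cv2.COLOR_RGB2BGR)); np.savez('pics/'+fn[:-4]+'.npz',**{k:f[k] for k in f}); return f
def load(fn):
    return dict(np.load('pics/'+fn+'.npz'))
def foc(f): return 240/np.tan(np.radians(float(f['vertical_fov']))/2)
def cloud(f):
    h=f['depth']; fl=foc(f); v,u=np.mgrid[0:480,0:640]
    p=np.stack([(u-f['cx'])/fl*h,(v-f['cy'])/fl*h,h,np.ones_like(h)],-1)
    return (p@np.array(f['T']).T)[...,:3]
def proj(f,p):
    q=np.linalg.inv(f['T'])@np.append(p,1); fl=foc(f); return q[0]/q[2]*fl+f['cx'],q[1]/q[2]*fl+f['cy']
E
python3 - <<'E'
from h import *
np.set_printoptions(precision=4,suppress=True)
print(env.finger_overhang)
for c in ('scene','top'):
    f=snap(c,c+'0.png'); print(c,foc(f),f['cx'],f['cy'],np.array(f['T']))
    for l in ['jig_deck','jig','rest_mid','rest_hole','pot_mid','slip_jar','sand_block','stamp','tall_pots']:
        for d in env.place_of(c,l): 
            x=np.array(d['xyz']); print(' ',l,x,round(d['conf'],2),np.round(proj(f,x)))
o=env.get_obs(); print(o)
E
```

```text
0.014
scene 509.8793708512215 322.14650662494455 238.38180426808808 [[-0.855  -0.3647  0.3689  0.171 ]
 [-0.5187  0.6013 -0.6078  0.8436]
 [-0.0001 -0.711  -0.7032  0.7247]
 [ 0.      0.      0.      1.    ]]
  jig_deck [ 0.4675 -0.0138  0.0139] 0.62 [408. 185.]
  jig [ 0.4647 -0.0126 -0.0022] 0.74 [409. 191.]
  rest_mid [0.6057 0.2226 0.0265] 0.91 [298. 221.]
  rest_hole [0.611  0.2219 0.0013] 0.87 [296. 229.]
  rest_hole [0.5001 0.3361 0.03  ] 0.75 [312. 277.]
  pot_mid [0.6016 0.3284 0.0242] 0.79 [269. 255.]
  pot_mid [0.4992 0.3401 0.0282] 0.56 [311. 279.]
  slip_jar [ 0.7244  0.3375 -0.0014] 0.88 [217. 243.]
  sand_block [0.6291 0.4404 0.0034] 0.74 [221. 296.]
  stamp [ 0.5504  0.4998 -0.0016] 0.83 [236. 340.]
top 460.9455770790689 322.3110020705686 236.48700156744275 [[ 0.0139 -0.9877  0.156   0.3484]
 [-0.9999 -0.0141  0.0002  0.2327]
 [ 0.002  -0.156  -0.9878  0.9705]
 [ 0.      0.      0.      1.    ]]
  jig_deck [ 0.4665 -0.0143  0.0145] 0.58 [440. 254.]
  jig [ 0.467  -0.0059  0.0026] 0.77 [435. 254.]
  rest_mid [0.6093 0.2163 0.0266] 0.95 [331. 184.]
  rest_mid [0.6126 0.
[... 257 characters left out ...]
003 ] 0.16 [330. 185.]
  slip_jar [ 0.7242  0.3361 -0.0068] 0.76 [277. 137.]
  sand_block [0.6298 0.4459 0.0026] 0.72 [225. 177.]
  stamp [0.4976 0.3404 0.0231] 0.71 [271. 236.]
  stamp [ 0.5482  0.4972 -0.0034] 0.7 [200. 214.]
{'t': 1.0, 'joint_pos': array([-1.5328,  0.2586,  1.535 ,  0.    ,  1.348 , -0.2028]), 'qd': array([-0.0006,  0.0011,  0.0003, -0.0005, -0.0001,  0.0018]), 'joint_efforts': array([  0.0003, -44.5929, -29.0899,  -0.0004,   0.0006,  -0.    ]), 'position': array([ 0.1312, -0.5341,  0.2453]), 'orientation': array([ 0.4363,  0.5564, -0.4363,  0.5564]), 'force': array([-0.2669, -0.4589,  0.5717]), 'moment': array([-0.0259,  0.0244,  0.0561]), 'opening': 0.08560807703961555}
```

View pics/scene0.png

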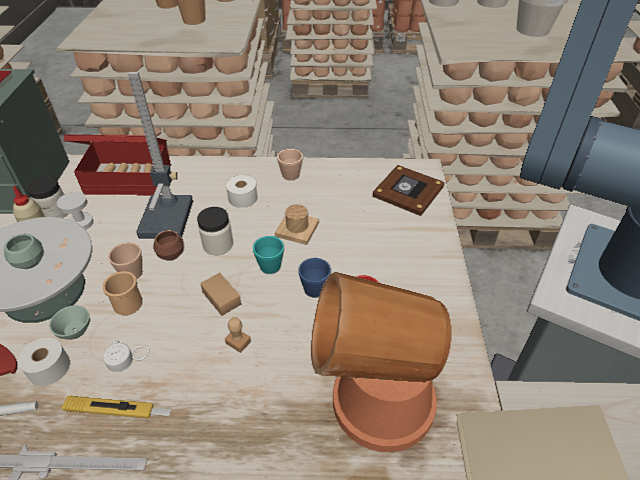

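View pics/top0.png

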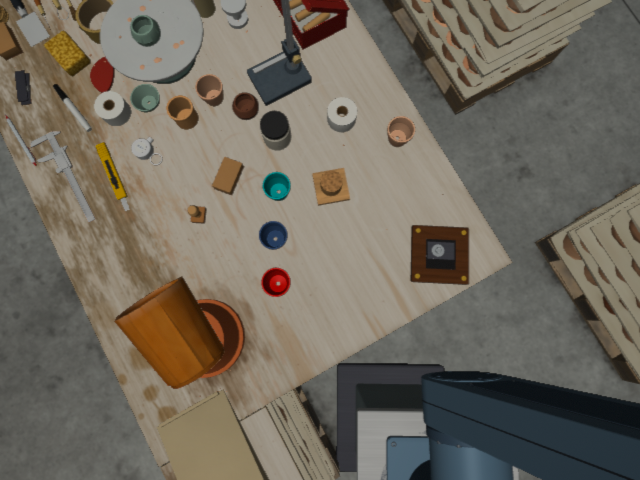

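```bash
python3 - <<'E'
from h import *
np.set_printoptions(precision=4,suppress=True)
for c in ('top0','scene0'):
    f=load(c); P=cloud(f); img=f['img']
    # rest cork
    d=np.hypot(P[...,0]-0.609,P[...,1]-0.218)
    m=(d<0.05)&(P[...,2]>0.044)&(P[...,2]<0.056)
    q=P[m]; (cc,r)=cv2.minEnclosingCircle(q[:,:2].astype(np.float32)); print(c,'cork',len(q),np.median(q[:,2]),q[:,:2].mean(0),cc,r)
    m=(d<0.065)&(P[...,2]>0.006)&(P[...,2]<0.018)
    q=P[m]; print(' foot',len(q),np.median(q[:,2]),cv2.minAreaRect((q[:,:2]*1000).astype(np.float32)))
    d=np.hypot(P[...,0]-0.466,P[...,1]+0.012)
    m=(d<0.1)&(P[...,2]>0.010)&(P[...,2]<0.021)
    q=P[m]; print(' jig',len(q),np.median(q[:,2]),cv2.minAreaRect((q[:,:2]*1000).astype(np.float32)))
    m=(d<0.03)&(P[...,2]>0.0215)&(P[...,2]<0.03)
    q=P[m]; print(' pin',len(q)); 
    if len(q): print(q.mean(0),q.min(0),q.max(0))
    d=np.hypot(P[...,0]-0.499,P[...,1]-0.340)
    m=(d<0.045)&(P[...,2]>0.050)&(P[...,2]<0.06)
    q=P[m]; (cc,r)=cv2.minEnclosingCircle(q[:,:2].astype(np.float32)); print(' rim',len(q),cc,r)
    d=np.hypot(P[...,0]-0.7,P[...,1]-0.1); print(' board z',np.median(P[d<.03][:,2]))
    u,v=(440,254) if c=='top0' else (408,187)
    s=45; cv2.imwrite('pics/z_%s.png'%c,cv2.resize(cv2.cvtColor(img[v-s:v+s,u-s:u+s],cv2.COLOR_RGB2BGR),(590,590),interpolation=cv2.INTER_CUBIC))
E
```

```text
top0 cork 376 0.049451688848511755 [0.6099 0.2164] (0.610186755657196, 0.21620656549930573) 0.023000556975603104
 foot 614 0.011422800937185118 ((610.6990356445312, 216.17184448242188), (71.01819610595703, 70.22177124023438), 10.975330352783203)
 jig 3224 0.01568834329412605 ((466.3537292480469, -12.868244171142578), (119.40898895263672, 120.26193237304688), 87.94869995117188)
 pin 23
[ 0.4734 -0.0069  0.0237] [ 0.4685 -0.0133  0.0216] [0.4857 0.0073 0.0266]
 rim 171 (0.49558448791503906, 0.3327970802783966) 0.029179999604821205
 board z 0.00034289363277761886
scene0 cork 307 0.04799291769989056 [0.608 0.222] (0.6092015504837036, 0.2206527143716812) 0.025076542049646378
 foot 517 0.01037231044478848 ((609.365478515625, 220.4435272216797), (73.231201171875, 72.9277114868164), 10.814166069030762)
 jig 1887 0.014180976669126433 ((464.2369384765625, -9.428531646728516), (123.56552124023438, 121.07209777832031), 88.00912475585938)
 pin 11
[ 0.4713 -0.0024  0.0232] [ 0.4675 -0.0084  0.0218] [0.4764 0.0022 0.0249]
 rim 205 (0.49355554580688477, 0.33702555298805237) 0.029869351536035538
 board z 0.002674510266233554
```

View pics/z_top0.png

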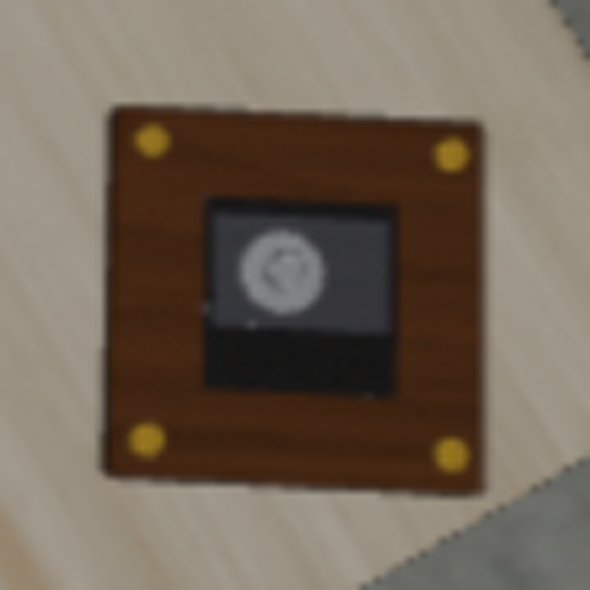

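View pics/z_scene0.png

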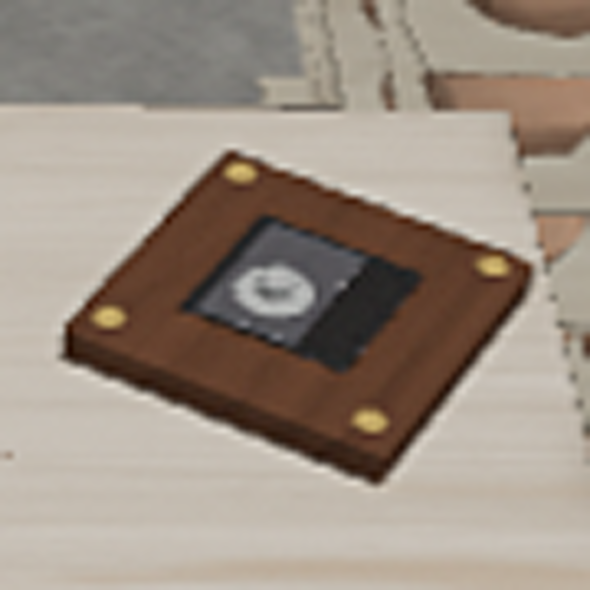

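```bash
python3 - <<'E'
from h import *
np.set_printoptions(precision=4,suppress=True)
def ray(f,u,v,z):
    T=np.array(f['T']); d=T[:3,:3]@np.array([(u-f['cx'])/foc(f),(v-f['cy'])/foc(f),1]); o=T[:3,3]; return o+d*(z-o[2])/d[2]
for c,(u,v),jc in (('top0',(438,252),(.4664,-.0129)),('scene0',(405,187),(.4642,-.0094))):
    f=load(c); img=f['img'].astype(int); g=img.min(2)
    s=10; sub=np.array(g[v-s:v+s+1,u-s:u+s+1]); print(c); 
    if c=='top0': print(sub)
    m=np.zeros(g.shape,bool); m[v-s:v+s+1,u-s:u+s+1]=sub>105
    vv,uu=np.nonzero(m); (cc,r)=cv2.minEnclosingCircle(np.stack([uu,vv],1).astype(np.float32)); 
    e=np.array([ (uu.min()+uu.max())/2,(vv.min()+vv.max())/2])
    print(' ring px',uu.mean(),vv.mean(),e,r,'->',ray(f,*e,0.016),ray(f,uu.mean(),vv.mean(),0.016),'rel jig',ray(f,*e,.016)[:2]-jc)
    # jig top outline by colour: dark brown; use corner rect
    b=(cloud(f)); 
    d=np.hypot(b[...,0]-jc[0],b[...,1]-jc[1]); mm=(d<.095)&(b[...,2]>.009)
    ys,xs=np.nonzero(mm); W=np.array([ray(f,x,y,.016)[:2] for x,y in zip(xs,ys)])*1000
    print(' jig by pixels@16mm',cv2.minAreaRect(W.astype(np.float32)))
E
```

```text
top0
[[ 52  54  54  54  54  53  53  52  51  52  52  52  51  46  45  45  45  44
   39  38  39]
 [ 53  55  55  55  56  55  56  57  61  62  63  58  57  55  54  54  54  54
   52  53  52]
 [ 52  54  52  54  54  56  62  75  91  97 101  83  77  61  55  54  55  55
   55  55  55]
 [ 52  53  53  53  55  71 100 121 123 125 126 124 117  89  62  54  53  53
   53  54  54]
 [ 52  54  54  55  69 100 123 127 125 124 126 126 125 117  89  62  54  54
   53  53  53]
 [ 52  54  55  63  90 122 128 126 116  98 111 115 112 125 116  88  59  54
   53  55  54]
 [ 53  55  56  74 110 126 128 121 108 109 130 132 124 125 125 112  65  54
   54  54  54]
 [ 53  54  57  80 121 127 124 113 118 123 125 127 124 112 125 116  77  57
   55  55  55]
 [ 52  55  57  81 123 127 122 105 121 126 125 125 121 112 125 118  85  58
   54  54  54]
 [ 52  53  56  79 121 128 122 101 100 118 126 125 119 120 125 116  77  56
   53  53  53]
 [ 54  56  56  68 100 126 128 118 103 110 128 129 121 126 126 114  74  54
   52  53  52]
 [ 53  54  54  59  82 122 128 126 119 114 119 127 127 126 121 100  63  55
   55  55  55]
 [ 52  54  54  55  67  99 1
[... 626 characters left out ...]
 21  21  22  20  21  21  22  21  21  20  21
   21  21  21]
 [ 22  21  22  20  21  21  22  22  21  21  23  22  21  22  20  21  21  21
   22  21  21]]
 ring px 437.71153846153845 250.05769230769232 [437.5 250. ] 5.929107189178467 -> [ 0.474 -0.008  0.016] [ 0.4739 -0.0084  0.016 ] rel jig [0.0076 0.0049]
 jig by pixels@16mm ((465.7626953125, -11.8917236328125), (118.91388702392578, 119.8118896484375), 87.94799041748047)
scene0
 ring px 404.67058823529413 186.05882352941177 [406.5 187.5] 8.514793395996094 -> [ 0.4667 -0.0011  0.016 ] [ 0.4722 -0.0036  0.016 ] rel jig [0.0025 0.0083]
 jig by pixels@16mm ((462.478759765625, -2.79864501953125), (126.62420654296875, 120.3515625), 88.22957611083984)
```

```bash
python3 -m jog '[[0,0,45,0,0,0,85],[0,0,45,0,0,0,85],[30,47,0,0,0,0,85],[30,47,0,0,0,0,85],[30,47,0,0,0,0,85],[30,47,0,0,0,0,85],[30,47,0,0,0,0,85],[30,47,0,0,0,0,85]]'
```

```text
t: 2.0
position: [0.3131, -0.2466, 0.3373]
orientation: [0.439, 0.554, -0.438, 0.556]
force: [1.3, -0.5, -0.6]
opening: 0.0848
```

```bash
python3 -m jog '[[33,52,0,0,0,0,85],[33,52,0,0,0,0,85],[33,52,0,0,0,0,85],[33,52,0,0,0,0,85],[33,52,0,0,0,0,85],[33,52,-20,0,0,0,85],[33,52,-20,0,0,0,85],[33,52,-20,0,0,0,85]]'
```

```text
t: 3.0
position: [0.5754, 0.17, 0.2839]
orientation: [0.44, 0.549, -0.437, 0.56]
force: [1.9, -0.6, 1.4]
opening: 0.0852
```

```bash
python3 -m jog '[[34,48,-20,0,0,0,85],[0,0,-50,0,0,0,85],[0,0,-50,0,0,0,85],[0,0,-40,0,0,0,85],[0,0,0,0,0,0,85]]'
python3 - <<'E'
from h import *
np.set_printoptions(precision=4,suppress=True)
o=env.get_obs();print(o['position'],o['orientation'],o['force'])
for c in ('top','scene'):
    f=snap(c,c+'1.png'); u,v=(331,184) if c=='top' else (298,221)
    cv2.imwrite('pics/z1_%s.png'%c,cv2.resize(cv2.cvtColor(f['img'][v-75:v+75,u-100:u+100],cv2.COLOR_RGB2BGR),(800,600),interpolation=cv2.INTER_CUBIC))
E
```

```text
t: 3.62
position: [0.6097, 0.2237, 0.1169]
orientation: [0.438, 0.551, -0.435, 0.561]
force: [-1.0, -0.6, 0.9]
opening: 0.085
[0.6097 0.2237 0.1169] [ 0.4383  0.551  -0.4353  0.5611] [-0.9676 -0.6247  0.8686]
```

View pics/z1_scene.png

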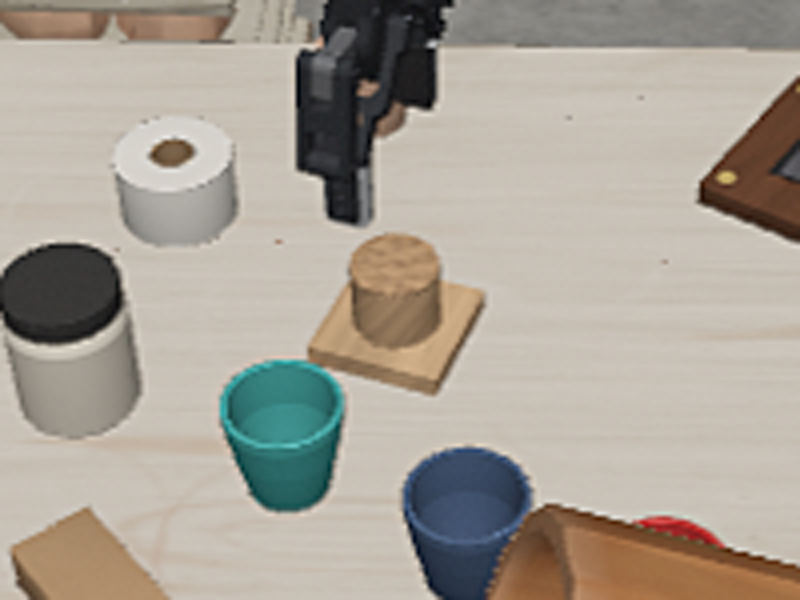

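View pics/z1_top.png

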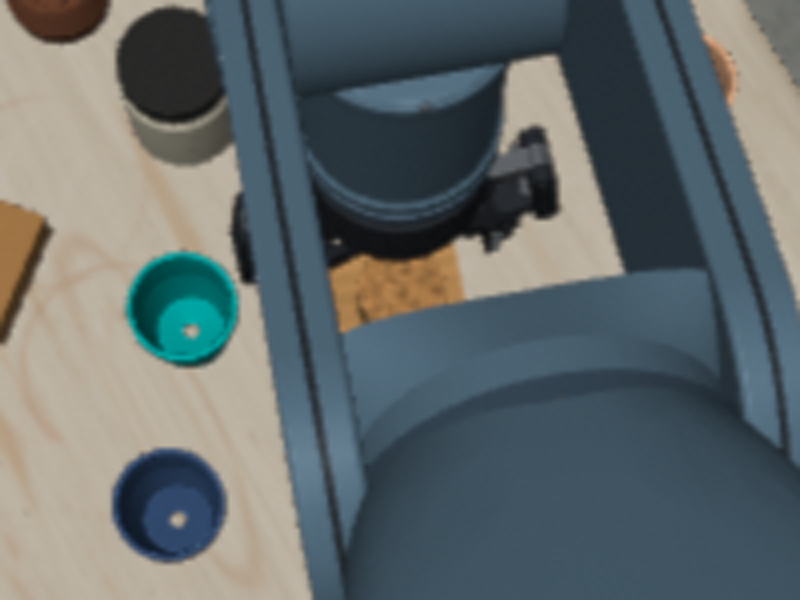

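```bash
python3 -m jog '[[0,-5,-25,0,0,0,85],[0,0,-30,0,0,0,85],[0,0,-22,0,0,0,85],[0,0,-4,0,0,0,85],[0,0,0,0,0,0,85]]'
```

```text
t: 4.35
position: [0.6234, 0.2203, 0.0548]
orientation: [0.448, 0.542, -0.426, 0.569]
force: [0.8, -0.0, -0.2]
opening: 0.0853
```

```bash
python3 - <<'E'
from h import *
from scipy.spatial.transform import Rotation as R
np.set_printoptions(precision=4,suppress=True)
o=env.get_obs();print(o['position'],R.from_quat(o['orientation']).as_matrix(),o['force'],o['joint_pos'],o['qd'],o['t'])
E
```

```text
[0.6234 0.2203 0.0548] [[ 0.0488  0.9707  0.2355]
 [ 0.0006  0.2357 -0.9718]
 [-0.9988  0.0475  0.0109]] [ 0.8427 -0.0128 -0.1922] [ 0.1755  0.597   1.5093 -0.0095  0.9873  1.5134] [-0.     -0.0145 -0.015   0.0004  0.0085  0.001 ] 4.35
```

```bash
python3 -m jog '[[-8,-1,0,0.011,0.049,0,85],[-6,0,0,0,0,0,85],[0,0,0,0,0,0,85]]'
```

```text
t: 4.72
position: [0.6121, 0.22, 0.0603]
orientation: [0.443, 0.556, -0.432, 0.555]
force: [-0.3, -0.0, -0.0]
opening: 0.0851
```

```bash
cat > st.py <<'E'
from h import *
from scipy.spatial.transform import Rotation as R
np.set_printoptions(precision=4,suppress=True)
o=env.get_obs();M=R.from_quat(o['orientation']).as_matrix();print(o['position'],'toolx',M[:,0],'jaw',M[:,2],'F',o['force'],'M',o['moment'],'j',o['joint_pos'],o['opening'],o['t'])
E
python3 st.py
```

```text
[0.6121 0.22   0.0603] toolx [ 0.0081  0.013  -0.9999] jaw [ 0.2357 -0.9718 -0.0108] F [-0.2867 -0.0329 -0.0424] M [ 0.0083 -0.0048  0.0157] j [0.1677 0.5913 1.5024 0.0133 1.0377 1.4939] 0.08505710462254265 4.725
```

```bash
python3 -m jog '[[-2,-1,-10,-0.01,0.008,0,85],[0,0,-10,0,0,0,85],[0,0,-5,0,0,0,85],[0,0,0,0,0,0,85]]'; python3 st.py
```

```text
t: 5.22
position: [0.6097, 0.2193, 0.0336]
orientation: [0.438, 0.556, -0.436, 0.556]
force: [-0.5, 0.0, 0.1]
opening: 0.085
[0.6097 0.2193 0.0336] toolx [ 0.0003  0.002  -1.    ] jaw [ 0.2362 -0.9717 -0.0019] F [-0.5219  0.0242  0.0955] M [0.0496 0.0351 0.0285] j [0.1723 0.625  1.5183 0.0023 0.9976 1.5034] 0.08500113237096274 5.225
```

```bash
python3 -m jog '[[0,0,0,0,0,0,0],[0,0,0,0,0,0,0],[0,0,0,0,0,0,0],[0,0,0,0,0,0,0],[0,0,0,0,0,0,0],[0,0,0,0,0,0,0]]'; python3 st.py; python3 - <<'E'
from h import *
f=snap('scene','scene2.png'); u,v=(298,221)
cv2.imwrite('pics/z2.png',cv2.resize(cv2.cvtColor(f['img'][v-75:v+75,u-100:u+100],cv2.COLOR_RGB2BGR),(800,600),interpolation=cv2.INTER_CUBIC))
E
```

```text
t: 5.98
position: [0.6101, 0.2193, 0.0339]
orientation: [0.438, 0.556, -0.436, 0.556]
force: [1.1, 0.2, 0.1]
opening: 0.0436
[0.6101 0.2193 0.0339] toolx [ 0.0011  0.0022 -1.    ] jaw [ 0.2361 -0.9717 -0.0019] F [1.1208 0.1647 0.0942] M [-0.0106 -0.0253 -0.0323] j [0.1722 0.6247 1.5177 0.0023 0.9977 1.5034] 0.04357288001691458 5.975
```

View pics/z2.png

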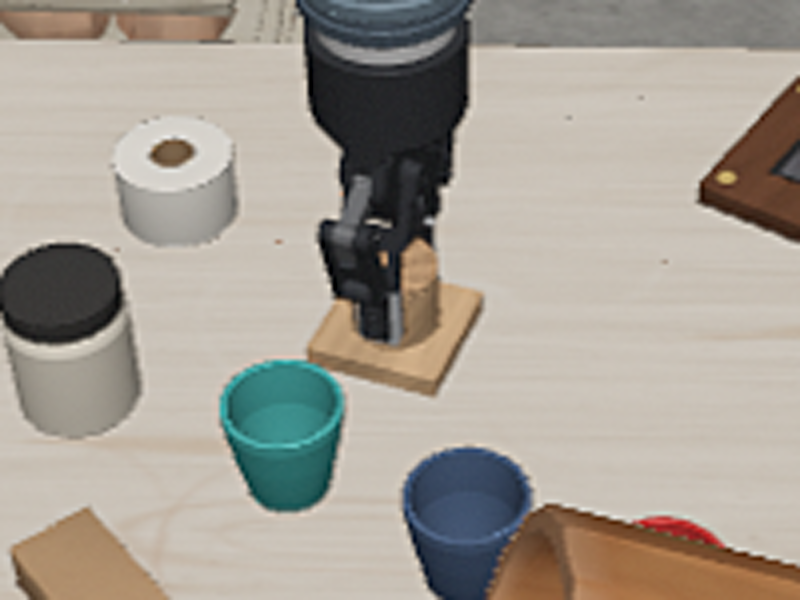

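```bash
python3 - <<'E'
from h import *
a=load('scene0');b=load('scene2')
for (x0,x1,y0,y1) in [(273,312,226,246)]:
    A=a['img'][y0:y1,x0:x1].astype(np.uint8); B=b['img'][y0:y1,x0:x1].astype(np.uint8)
    A=cv2.cvtColor(A,cv2.COLOR_RGB2GRAY).astype(np.float32);B=cv2.cvtColor(B,cv2.COLOR_RGB2GRAY).astype(np.float32)
    print(cv2.phaseCorrelate(A,B,cv2.createHanningWindow(A.shape[::-1],cv2.CV_32F)),np.abs(A-B).mean())
E
python3 -m jog '[[0,0,20,0,0,0,0],[0,0,25,0,0,0,0],[0,0,25,0,0,0,0],[0,0,20,0,0,0,0],[0,0,0,0,0,0,0]]'; python3 st.py
```

```text
((0.062464001342288356, 0.10383562743338715), 1.0402629798650742) 9.35
t: 6.65
position: [0.6081, 0.2188, 0.1241]
orientation: [0.437, 0.557, -0.438, 0.555]
force: [-0.8, 0.5, -1.5]
opening: 0.0437
[0.6081 0.2188 0.1241] toolx [-0.0039  0.0013 -1.    ] jaw [ 0.236  -0.9718 -0.0022] F [-0.7944  0.4842 -1.541 ] M [ 0.0035 -0.0479  0.0373] j [0.1721 0.5253 1.4412 0.0021 1.1786 1.5039] 0.043715665987566425 6.65
```

```bash
python3 -m jog '[[-10,-15,0,0,0.004,0,0],[-19,-32,0,0,0,0,0],[-22,-36,0,0,0,0,0],[-22,-36,0,0,0,0,0],[-22,-36,0,0,0,0,0],[-20,-34,0,0,0,0,0],[-12,-22,0,0,0,0,0],[-5,-10,0,0,0,0,0]]'; python3 st.py
```

```text
t: 7.65
position: [0.4599, -0.0113, 0.1141]
orientation: [0.431, 0.564, -0.442, 0.548]
force: [0.7, 0.5, -1.0]
opening: 0.0435
[ 0.4599 -0.0113  0.1141] toolx [-0.0269  0.0007 -0.9996] jaw [ 0.2367 -0.9716 -0.007 ] F [ 0.7198  0.52   -1.0074] M [ 0.0171 -0.0373 -0.0226] j [-0.2631  0.2528  1.9016 -0.0075  1.0134  1.0727] 0.043520639488421886 7.65
```

```bash
python3 -m jog '[[8,4,-15,-0.006,-0.027,0,0],[4,2,-15,0,0,0,0],[0,0,0,0,0,0,0]]'; python3 st.py
```

```text
t: 8.02
position: [0.4704, -0.0059, 0.0819]
orientation: [0.436, 0.555, -0.439, 0.556]
force: [-0.2, 0.1, -2.3]
opening: 0.0432
[ 0.4704 -0.0059  0.0819] toolx [-0.0023 -0.0046 -1.    ] jaw [ 0.2348 -0.972   0.004 ] F [-0.1687  0.1089 -2.3246] M [ 0.0235  0.0029 -0.0064] j [-0.2464  0.3029  1.931  -0.0064  0.9087  1.0913] 0.04320717095875801 8.025
```

```bash
python3 -m jog '[[3,1,-8,0.005,-0.002,0,0],[0,0,0,0,0,0,0]]'; python3 st.py; python3 - <<'E'
from h import *
for c,(u,v) in (('scene',(405,180)),('top',(440,250))):
    f=snap(c,c+'3.png'); 
    cv2.imwrite('pics/z3_%s.png'%c,cv2.resize(cv2.cvtColor(f['img'][v-60:v+60,u-80:u+80],cv2.COLOR_RGB2BGR),(800,600),interpolation=cv2.INTER_CUBIC))
    for l in ('rest_hole','rest_mid'):
        for d in env.place_of(c,l)[:2]: print(c,l,np.round(d['xyz'],4),d['conf'])
E
```

```text
t: 8.28
position: [0.4738, -0.0043, 0.0734]
orientation: [0.437, 0.556, -0.437, 0.555]
force: [0.1, 0.3, -1.5]
opening: 0.0437
[ 0.4738 -0.0043  0.0734] toolx [-0.0008  0.0009 -1.    ] jaw [ 0.236  -0.9717 -0.001 ] F [ 0.0762  0.2636 -1.5009] M [ 0.023  -0.0217 -0.0497] j [-0.2457  0.3207  1.9325  0.0008  0.8894  1.0863] 0.04369332472361609 8.275
scene rest_hole [ 0.4764 -0.004   0.0397] 0.62
scene rest_mid [ 0.4724 -0.0007  0.0636] 0.76
top rest_hole [ 0.479  -0.0043  0.0454] 0.88
top rest_mid [ 0.4712 -0.0036  0.0684] 0.94
```

View pics/z3_scene.png

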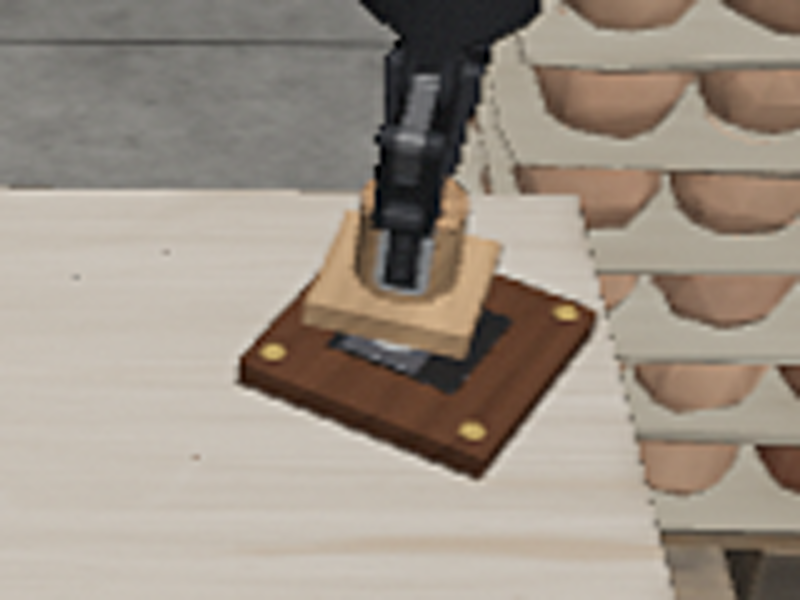

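View pics/z3_top.png

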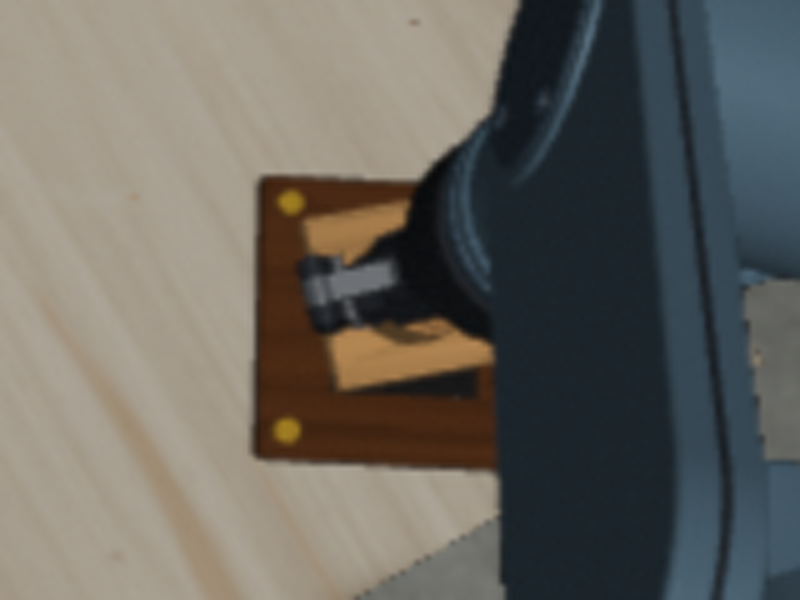

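```bash
python3 - <<'E'
from h import *
np.set_printoptions(precision=4,suppress=True)
def ray(f,u,v,z):
    T=np.array(f['T']); d=T[:3,:3]@np.array([(u-f['cx'])/foc(f),(v-f['cy'])/foc(f),1]); o=T[:3,3]; return o+d*(z-o[2])/d[2]
f=load('top3'); z=0.0515
a=ray(f,440-80+300/5-.5,250-60+218/5-.5,z)[:2];b=ray(f,440-80+340/5-.5,250-60+390/5-.5,z)[:2]
d=b-a; n=np.array([-d[1],d[0]])/np.hypot(*d); n=-n if n[1]>0 else n
print('top edge',np.hypot(*d),'centre',(a+b)/2+n*.035)
for c in ('top3','scene3'):
    f=load(c);P=cloud(f)
    dd=np.hypot(P[...,0]-.472,P[...,1]+.004)
    m=(dd<.06)&(P[...,2]>.043)&(P[...,2]<.056); q=P[m]; r=cv2.minAreaRect((q[:,:2]*1000).astype(np.float32)); print(c,len(q),np.median(q[:,2]),r)
E
```

```text
top edge 0.07100163123191307 centre [ 0.4758 -0.0051]
top3 421 0.0516955458295989 ((474.2847900390625, -2.6428871154785156), (70.31385040283203, 63.43632125854492), 10.983020782470703)
scene3 469 0.04941868094914681 ((472.9599304199219, -1.7649459838867188), (70.55155181884766, 74.15361022949219), 11.189435958862305)
```

```bash
python3 -m jog '[[-1,-2,-5,0,0,0,0],[0,0,-5,0,0,0,0],[0,0,0,0,0,0,0]]'; python3 st.py
```

```text
t: 8.95
position: [0.473, -0.0069, 0.0638]
orientation: [0.437, 0.555, -0.437, 0.556]
force: [0.3, 0.6, -2.5]
opening: 0.0436
[ 0.473  -0.0069  0.0638] toolx [ 0.0014  0.0001 -1.    ] jaw [ 0.2356 -0.9719  0.0003] F [ 0.3214  0.5953 -2.4651] M [0.0331 0.0322 0.0149] j [-0.2513  0.3336  1.9449  0.0005  0.8618  1.0814] 0.043610612304427976 8.95
```

```bash
python3 -m jog '[[0,0.5,-3,0,0,0,0],[0,0,0,0,0,0,0]]'; python3 -m jog '[[0,0,-1.5,0,0,0,0],[0,0,0,0,0,0,0]]'; python3 -m jog '[[0,0,-1,0,0,0,0],[0,0,0,0,0,0,0]]'
```

```text
t: 9.2
position: [0.473, -0.0064, 0.0605]
orientation: [0.437, 0.555, -0.437, 0.556]
force: [-0.2, -0.5, -2.2]
opening: 0.0434
t: 9.45
position: [0.4731, -0.0063, 0.059]
orientation: [0.437, 0.555, -0.437, 0.556]
force: [0.3, 0.5, -1.5]
opening: 0.0434
t: 9.7
position: [0.4732, -0.0063, 0.058]
orientation: [0.437, 0.555, -0.437, 0.556]
force: [-0.5, 0.5, -2.0]
opening: 0.0435
```

```bash
python3 -m jog '[[0,0,-0.8,0,0,0,0],[0,0,0,0,0,0,0]]'; python3 -m jog '[[0,0,-0.6,0,0,0,0],[0,0,0,0,0,0,0]]'
```

```text
t: 9.95
position: [0.4733, -0.0064, 0.0572]
orientation: [0.438, 0.555, -0.437, 0.556]
force: [-0.2, 0.1, -1.8]
opening: 0.0432
t: 10.2
position: [0.4733, -0.0064, 0.0566]
orientation: [0.438, 0.555, -0.437, 0.556]
force: [-0.2, 0.0, -1.0]
opening: 0.0432
```

```bash
for i in 1; do python3 -m jog '[[0,0,-0.6,0,0,0,0],[0,0,0,0,0,0,0]]'; done; python3 -m jog '[[0,0,-0.6,0,0,0,0],[0,0,0,0,0,0,0]]'; python3 -m jog '[[0,0,-0.6,0,0,0,0],[0,0,0,0,0,0,0]]'
```

```text
t: 10.45
position: [0.4733, -0.0064, 0.0559]
orientation: [0.438, 0.555, -0.437, 0.556]
force: [0.6, -0.2, -1.2]
opening: 0.0437
t: 10.7
position: [0.4733, -0.0064, 0.0553]
orientation: [0.438, 0.555, -0.437, 0.556]
force: [-0.0, -0.0, -1.9]
opening: 0.0433
t: 10.95
position: [0.4733, -0.0064, 0.0547]
orientation: [0.438, 0.555, -0.437, 0.556]
force: [-0.1, -0.6, -1.3]
opening: 0.0436
```

```bash
python3 -m jog '[[0,0,-0.8,0,0,0,0],[0,0,0,0,0,0,0]]'; python3 -m jog '[[0,0,-0.8,0,0,0,0],[0,0,0,0,0,0,0]]'; python3 -m jog '[[0,0,-0.8,0,0,0,0],[0,0,0,0,0,0,0]]';  python3 -m jog '[[0,0,-0.8,0,0,0,0],[0,0,0,0,0,0,0]]'
```

```text
t: 11.2
position: [0.4733, -0.0064, 0.0538]
orientation: [0.438, 0.555, -0.437, 0.556]
force: [-0.3, -0.2, -2.0]
opening: 0.0435
t: 11.45
position: [0.4733, -0.0064, 0.0529]
orientation: [0.438, 0.555, -0.437, 0.556]
force: [-0.3, 0.1, -1.3]
opening: 0.0436
t: 11.7
position: [0.4733, -0.0064, 0.0521]
orientation: [0.438, 0.555, -0.437, 0.556]
force: [0.6, 0.1, -2.0]
opening: 0.0434
t: 11.95
position: [0.4732, -0.0064, 0.0512]
orientation: [0.438, 0.555, -0.437, 0.556]
force: [-0.4, 0.4, -1.7]
opening: 0.0433
```

```bash
python3 -m jog '[[0,0,-0.6,0,0,0,0],[0,0,0,0,0,0,0]]'; python3 -m jog '[[0,0,-0.5,0,0,0,0],[0,0,0,0,0,0,0]]'; python3 -m jog '[[0,0,-0.3,0,0,0,0],[0,0,0,0,0,0,0]]'
```

```text
t: 12.2
position: [0.4733, -0.0064, 0.0506]
orientation: [0.438, 0.555, -0.437, 0.556]
force: [0.1, -0.9, -2.0]
opening: 0.0435
t: 12.45
position: [0.4733, -0.0064, 0.05]
orientation: [0.438, 0.555, -0.437, 0.556]
force: [-0.4, 0.4, -1.2]
opening: 0.0437
t: 12.7
position: [0.4734, -0.0064, 0.0499]
orientation: [0.438, 0.555, -0.437, 0.556]
force: [-0.5, 0.5, -1.5]
opening: 0.0434
```

```bash
python3 -m jog '[[0,0,-0.3,0,0,0,0],[0,0,0,0,0,0,0]]'; python3 -m jog '[[0,0,-0.3,0,0,0,0],[0,0,0,0,0,0,0]]'; python3 st.py
```

```text
t: 12.95
position: [0.4734, -0.0064, 0.0499]
orientation: [0.438, 0.555, -0.437, 0.556]
force: [-0.1, -0.1, -1.3]
opening: 0.0437
t: 13.2
position: [0.4734, -0.0064, 0.0499]
orientation: [0.438, 0.555, -0.437, 0.556]
force: [-0.1, 0.5, 0.7]
opening: 0.0435
[ 0.4734 -0.0064  0.0499] toolx [ 0.0022 -0.0001 -1.    ] jaw [ 0.2356 -0.9718  0.0006] F [-0.1305  0.4566  0.6909] M [ 0.0641  0.2117 -0.0529] j [-0.25    0.3566  1.957   0.0006  0.8258  1.0825] 0.043506964466914 13.2
```

```bash
python3 -m jog '[[0,0,0,0,0,0,50],[0,0,0,0,0,0,60],[0,0,0,0,0,0,85],[0,0,0,0,0,0,85],[0,0,0,0,0,0,85]]'; python3 st.py;  python3 -m jog '[[0,0,10,0,0,0,85],[0,0,20,0,0,0,85],[0,0,30,0,0,0,85],[0,0,30,0,0,0,85],[0,0,30,0,0,0,85],[0,0,0,0,0,0,85]]'; python3 st.py
```

```text
t: 13.82
position: [0.474, -0.0066, 0.0497]
orientation: [0.438, 0.555, -0.437, 0.557]
force: [-0.9, 0.2, -0.8]
opening: 0.0852
[ 0.474  -0.0066  0.0497] toolx [ 0.0033 -0.0004 -1.    ] jaw [ 0.2356 -0.9718  0.0012] F [-0.9399  0.2045 -0.7981] M [ 0.0003 -0.0211 -0.0175] j [-0.2501  0.3572  1.9567  0.0006  0.8245  1.0825] 0.08517976906883741 13.825
t: 14.58
position: [0.4737, -0.0065, 0.1765]
orientation: [0.438, 0.554, -0.436, 0.557]
force: [-0.3, -0.3, -0.4]
opening: 0.085
[ 0.4737 -0.0065  0.1765] toolx [ 0.0049 -0.0008 -1.    ] jaw [ 0.2356 -0.9718  0.0019] F [-0.3372 -0.287  -0.436 ] M [ 0.0086 -0.0157  0.0034] j [-0.25    0.1804  1.8163  0.0005  1.14    1.0827] 0.08499709662743829 14.575
```

```bash
python3 - <<'E'
from h import *
np.set_printoptions(precision=3,suppress=True)
for c in ('top0','scene0'):
    P=cloud(load(c)); m=(P[...,2]>.08)&(P[...,0]>0.1)&(P[...,0]<.52)&(P[...,1]>.15)&(P[...,1]<.8)&(P[...,2]<.35); q=P[m]
    print(c,q.min(0),q.max(0)); d=np.hypot(q[:,0]-.4955,q[:,1]-.336); i=d.argsort()[:1]; print(q[i],d[i])
f=snap('scene','scene4.png'); 
P=cloud(f); d=np.hypot(P[...,0]-.473,P[...,1]+.004)
m=(d<.04)&(P[...,2]>.058); q=P[m]; print('cork z',np.median(q[:,2]),cv2.minEnclosingCircle(q[:,:2].astype(np.float32)),np.percentile(q[:,2],[5,95]))
m=(d<.06)&(P[...,2]>.02)&(P[...,2]<.033); q=P[m]; print('foot z',np.median(q[:,2]), cv2.minAreaRect((q[:,:2]*1000).astype(np.float32)))
u,v=405,180; cv2.imwrite('pics/z4.png',cv2.resize(cv2.cvtColor(f['img'][v-60:v+60,u-80:u+80],cv2.COLOR_RGB2BGR),(800,600),interpolation=cv2.INTER_CUBIC))
E
```

```text
top0 [0.218 0.397 0.08 ] [0.401 0.569 0.268]
[[0.396 0.461 0.209]] [0.16]
scene0 [0.216 0.408 0.08 ] [0.4   0.574 0.267]
[[0.397 0.467 0.207]] [0.164]
cork z 0.34261064322656554 ((0.47257480025291443, -0.0032703508622944355), 0.039765309542417526) [0.065 0.415]
foot z 0.026103889777439715 ((472.2051086425781, -3.7750587463378906), (70.34445190429688, 75.25373840332031), 10.487656593322754)
```

View pics/z4.png

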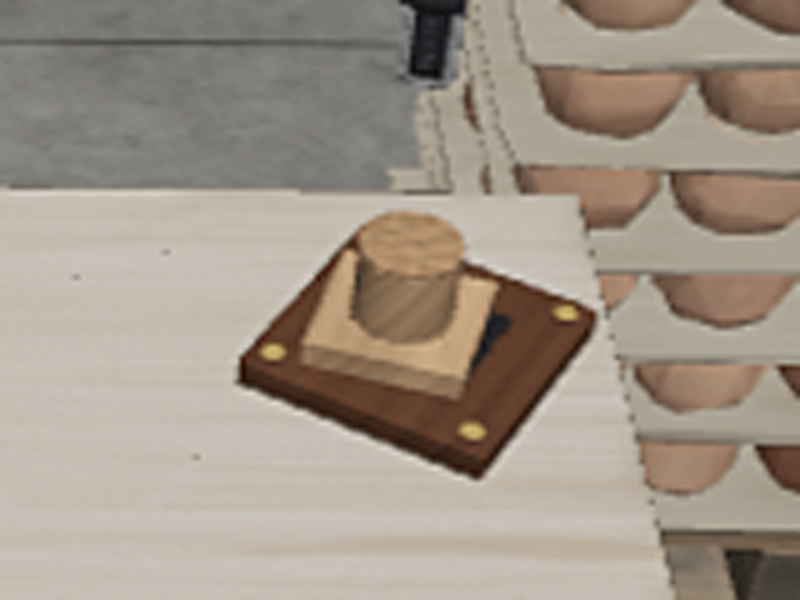

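```bash
python3 -m jog '[[0,20,0,0,0.005,0,85],[2,40,0,0,0,0,85],[3,45,0,0,0,0,85],[3,45,0,0,0,0,85],[3,45,0,0,0,0,85],[3,45,0,0,0,0,85],[3,40,0,0,0,0,85],[2,25,0,0,0,0,85]]'; python3 st.py
```

```text
t: 15.62
position: [0.4856, 0.3053, 0.1659]
orientation: [0.434, 0.559, -0.444, 0.55]
force: [0.2, -0.6, 0.7]
opening: 0.0851
[0.4856 0.3053 0.1659] toolx [-0.0184 -0.0034 -0.9998] jaw [ 0.2303 -0.9731 -0.001 ] F [ 0.1774 -0.5716  0.7255] M [-0.0117  0.037  -0.0193] j [0.3648 0.3739 1.5748 0.0037 1.2112 1.7019] 0.0850971917827766 15.625
```

```bash
python3 -m jog '[[6,20,-10,0.003,-0.018,0,85],[3,9,-20,0,0,0,85],[0,0,-25,0,0,0,85],[0,0,-10,0,0,0,85],[0,0,0,0,0,0,85]]'; python3 st.py; python3 - <<'E'
from h import *
np.set_printoptions(precision=4,suppress=True)
f=snap('scene','scene5.png'); 
u,v=310,260; cv2.imwrite('pics/z5.png',cv2.resize(cv2.cvtColor(f['img'][v-75:v+75,u-100:u+100],cv2.COLOR_RGB2BGR),(800,600),interpolation=cv2.INTER_CUBIC))
f=snap('top','top5.png')
P=cloud(f); 
for c in('top5','scene5'):
    P=cloud(load(c)); d=np.hypot(P[...,0]-.473,P[...,1]+.004)
    m=(d<.04)&(P[...,2]>.058)&(P[...,2]<.075); q=P[m]; print(c,'cork z',np.median(q[:,2]),q.mean(0),cv2.minEnclosingCircle(q[:,:2].astype(np.float32)))
E
```

```text
t: 16.25
position: [0.4925, 0.3358, 0.0928]
orientation: [0.436, 0.556, -0.44, 0.554]
force: [0.3, -0.1, -0.3]
opening: 0.0849
[0.4925 0.3358 0.0928] toolx [-0.0049 -0.0034 -1.    ] jaw [ 0.2321 -0.9727  0.0021] F [ 0.3008 -0.0811 -0.2958] M [-0.0223  0.0382 -0.0551] j [ 0.4121  0.4806  1.6064 -0.0013  1.0604  1.7493] 0.08488922340409874 16.25
top5 cork z 0.06556521226065348 [ 0.4736 -0.0072  0.0653] ((0.47388994693756104, -0.008165715262293816), 0.02330057881772518)
scene5 cork z 0.06388454289070944 [ 0.4719 -0.0011  0.0636] ((0.47237932682037354, -0.0035636324901133776), 0.0252199936658144)
```

View pics/z5.png

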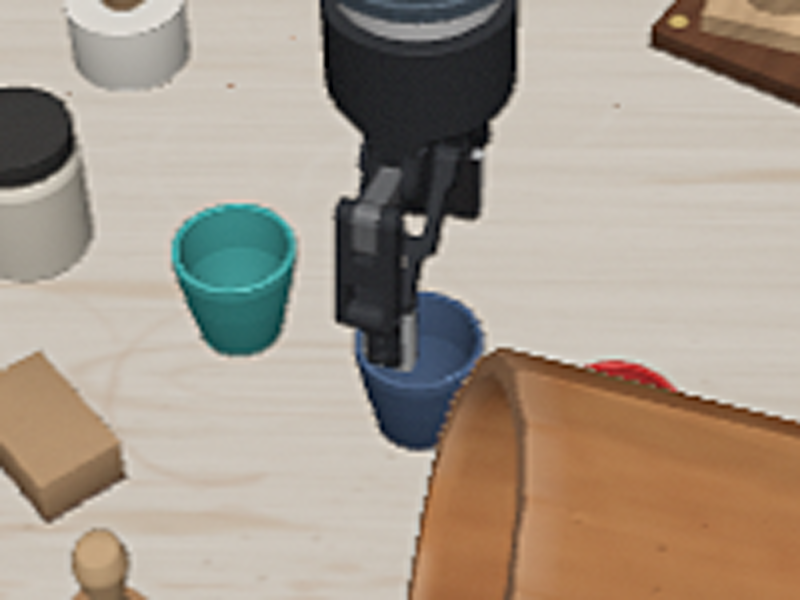

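View pics/top5.png

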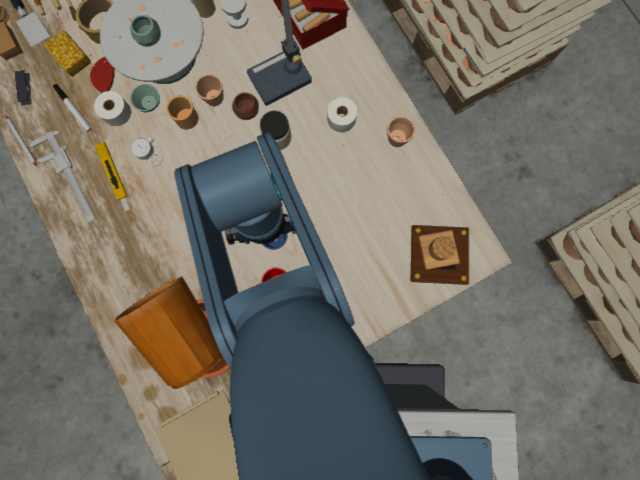

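```bash
python3 - <<'E'
from h import *
np.set_printoptions(precision=4,suppress=True)
def ray(f,u,v,z):
    T=np.array(f['T']); d=T[:3,:3]@np.array([(u-f['cx'])/foc(f),(v-f['cy'])/foc(f),1]); o=T[:3,3]; return o+d*(z-o[2])/d[2]
for c,(u,v) in (('top0',(273,236)),):
    f=load(c); hsv=cv2.cvtColor(f['img'].astype(np.uint8),cv2.COLOR_RGB2HSV)
    m=np.zeros((480,640),bool); s=25; S=hsv[v-s:v+s,u-s:u+s]; m[v-s:v+s,u-s:u+s]=(S[...,0]>100)&(S[...,0]<125)&(S[...,1]>90)
    ys,xs=np.nonzero(m); W=np.array([ray(f,x,y,.055)[:2] for x,y in zip(xs,ys)]).astype(np.float32)
    print(xs.min(),xs.max(),ys.min(),ys.max(),cv2.minEnclosingCircle(W),W.min(0),W.max(0))
    P=cloud(f); q=P[m]; r=q[(q[:,2]>.052)]; print(len(r),cv2.minEnclosingCircle(r[:,:2].astype(np.float32)), 'bottom', q[q[:,2]<.02].mean(0))
E
```

```text
260 286 221 248 ((0.4953022599220276, 0.33283257484436035), 0.028078926727175713) [0.4682 0.3059] [0.5233 0.3586]
92 ((0.43387752771377563, 0.29000383615493774), 0.10298135131597519) bottom [0.4985 0.3347 0.0074]
```

```bash
python3 -m jog '[[3,0,-12,0.002,-0.005,0,85],[0,0,-18,0,0,0,85],[0,0,-18,0,0,0,85],[0,0,-10,0,0,0,85],[0,0,0,0,0,0,85]]'; python3 st.py
```

```text
t: 16.98
position: [0.4994, 0.3363, 0.0366]
orientation: [0.441, 0.553, -0.436, 0.557]
force: [-0.8, -0.4, 0.9]
opening: 0.0851
[0.4994 0.3363 0.0366] toolx [ 0.0099  0.0027 -0.9999] jaw [ 0.2309 -0.973  -0.0003] F [-0.8414 -0.3735  0.9068] M [-0.0015 -0.0065  0.0475] j [ 0.4084  0.5519  1.6504 -0.0018  0.9291  1.7473] 0.0850757390159492 16.975
```

```bash
python3 -m jog '[[-4,0,-3,0,0.01,0,85],[0,0,-4,0,0,0,85],[0,0,0,0,0,0,85]]'; python3 st.py
```

```text
t: 17.35
position: [0.4961, 0.3368, 0.0306]
orientation: [0.44, 0.555, -0.437, 0.554]
force: [-0.7, -0.4, 0.2]
opening: 0.0848
[0.4961 0.3368 0.0306] toolx [ 0.0018  0.0039 -1.    ] jaw [ 0.2308 -0.973  -0.0033] F [-0.6961 -0.3626  0.1892] M [-0.0033 -0.0281 -0.0346] j [0.4088 0.5593 1.6554 0.0035 0.9237 1.7446] 0.08482273982952349 17.35
```

```bash
python3 -m jog '[[-0.5,-0.5,-1.5,-0.004,0.002,0,85],[0,0,0,0,0,0,0],[0,0,0,0,0,0,0],[0,0,0,0,0,0,0],[0,0,0,0,0,0,0],[0,0,0,0,0,0,0],[0,0,0,0,0,0,0]]'; python3 st.py; python3 - <<'E'
from h import *
f=snap('scene','scene6.png'); 
u,v=310,260; cv2.imwrite('pics/z6.png',cv2.resize(cv2.cvtColor(f['img'][v-75:v+75,u-100:u+100],cv2.COLOR_RGB2BGR),(800,600),interpolation=cv2.INTER_CUBIC))
E
```

```text
t: 18.23
position: [0.4964, 0.3366, 0.0302]
orientation: [0.439, 0.554, -0.438, 0.555]
force: [-0.8, -0.7, 0.9]
opening: 0.0551
[0.4964 0.3366 0.0302] toolx [ 0.0017  0.0004 -1.    ] jaw [ 0.231 -0.973  0.   ] F [-0.8153 -0.6855  0.8877] M [-0.0122  0.0184  0.057 ] j [ 0.4102  0.5611  1.6536 -0.0004  0.9252  1.7482] 0.05508154373586914 18.225
```

View pics/z6.png

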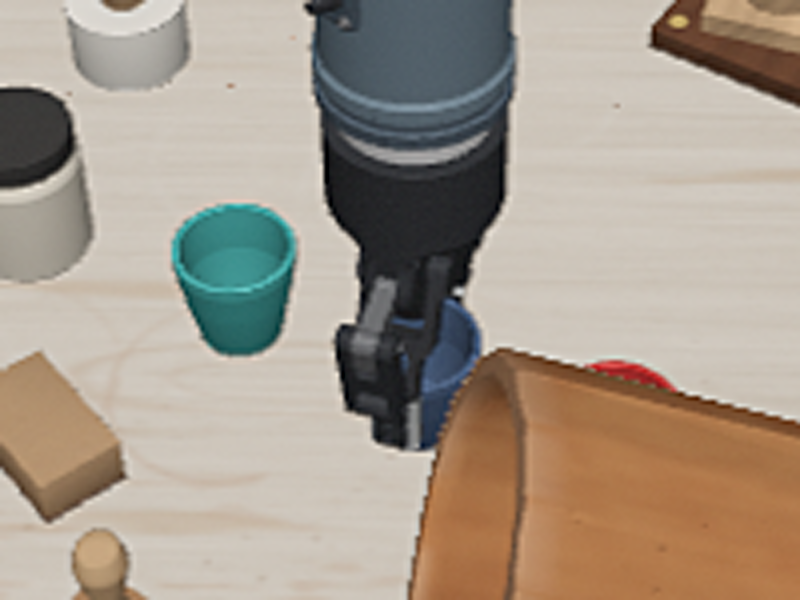

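```bash
python3 -m jog '[[0,0,8,0,0,0,0],[0,0,15,0,0,0,0],[0,0,20,0,0,0,0],[0,0,20,0,0,0,0],[0,0,25,0,0,0,0],[0,0,25,0,0,0,0],[0,0,15,0,0,0,0],[0,0,0,0,0,0,0]]'; python3 st.py; python3 - <<'E'
from h import *
f=snap('scene','scene7.png'); 
u,v=310,230; cv2.imwrite('pics/z7.png',cv2.resize(cv2.cvtColor(f['img'][v-75:v+75,u-100:u+100],cv2.COLOR_RGB2BGR),(800,600),interpolation=cv2.INTER_CUBIC))
E
```

```text
t: 19.27
position: [0.4963, 0.3366, 0.1684]
orientation: [0.44, 0.554, -0.437, 0.556]
force: [0.2, 1.3, -0.5]
opening: 0.0546
[0.4963 0.3366 0.1684] toolx [ 0.0052  0.0019 -1.    ] jaw [ 0.2311 -0.9729 -0.0006] F [ 0.1568  1.2845 -0.5314] M [-0.0115  0.0302  0.0499] j [ 0.4103  0.4024  1.5244 -0.0004  1.2092  1.7481] 0.054578368590861855 19.275
```

View pics/z7.png

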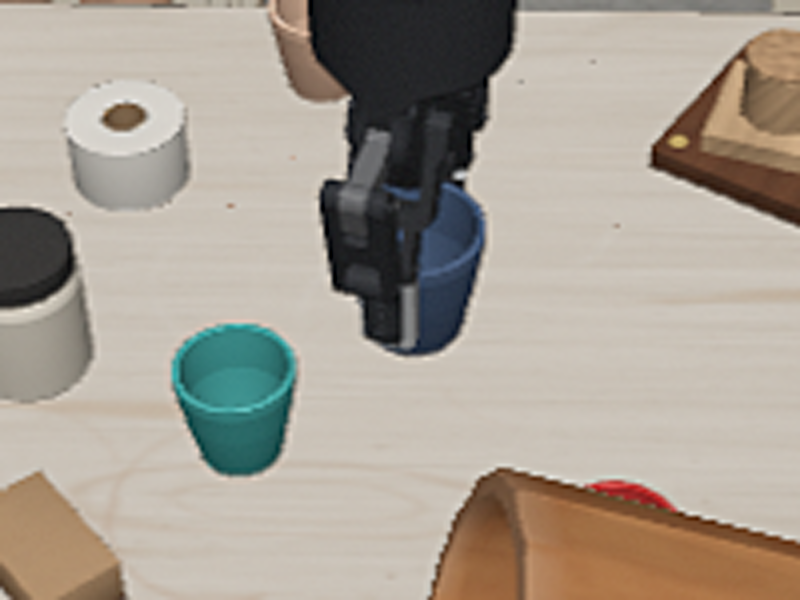

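```bash
python3 -m jog '[[0,-12,0,0,0.004,0,0],[-1,-25,0,0,0,0,0],[-2,-40,0,0,0,0,0],[-2,-42,2,0,0,0,0],[-2,-42,2,0,0,0,0],[-2,-42,2,0,0,0,0],[-2,-42,2,0,0,0,0],[-2,-35,2,0,0,0,0]]'; python3 st.py
```

```text
t: 20.32
position: [0.4751, 0.0448, 0.168]
orientation: [0.433, 0.56, -0.442, 0.551]
force: [0.8, -0.2, -0.1]
opening: 0.0552
[0.4751 0.0448 0.168 ] toolx [-0.0186 -0.0027 -0.9998] jaw [ 0.2348 -0.972  -0.0017] F [ 0.8148 -0.1598 -0.0894] M [ 0.0165 -0.018   0.0542] j [-0.1364  0.2097  1.8021 -0.0057  1.1478  1.1998] 0.05524435547723737 20.325
```

```bash
python3 -m jog '[[0,-22,0,0.002,-0.018,0,0],[0,-18,0,0,0,0,0],[0,-7,0,0,0,0,0],[0,0,0,0,0,0,0]]'; python3 st.py
```

```text
t: 20.82
position: [0.4713, -0.0075, 0.1645]
orientation: [0.437, 0.557, -0.441, 0.552]
force: [-0.6, 0.5, 0.3]
opening: 0.055
[ 0.4713 -0.0075  0.1645] toolx [-0.0082  0.0004 -1.    ] jaw [ 0.2287 -0.9735 -0.0023] F [-0.6472  0.5226  0.2875] M [-0.0089  0.0066 -0.0131] j [-0.2521  0.1973  1.828  -0.0018  1.1244  1.0887] 0.05502487493273305 20.825
```

```bash
python3 -m jog '[[3,1,-10,-0.002,-0.008,0,0],[0,0,-14,0,0,0,0],[0,0,-14,0,0,0,0],[0,0,-10,0,0,0,0],[0,0,0,0,0,0,0]]'; python3 st.py; python3 - <<'E'
from h import *
np.set_printoptions(precision=4,suppress=True)
for c,(u,v) in (('scene',(405,165)),('top',(440,250))):
    f=snap(c,c+'8.png'); 
    cv2.imwrite('pics/z8_%s.png'%c,cv2.resize(cv2.cvtColor(f['img'][v-60:v+60,u-80:u+80],cv2.COLOR_RGB2BGR),(800,600),interpolation=cv2.INTER_CUBIC))
    for l in ('pot_mid','rest_mid'):
        for d in env.place_of(c,l)[:3]: print(c,l,np.round(d['xyz'],4),d['conf'])
E
```

```text
t: 21.45
position: [0.473, -0.0035, 0.1115]
orientation: [0.437, 0.556, -0.439, 0.554]
force: [0.4, 0.8, 0.2]
opening: 0.0547
[ 0.473  -0.0035  0.1115] toolx [-0.0031 -0.0002 -1.    ] jaw [ 0.2324 -0.9726 -0.0005] F [0.4123 0.8114 0.167 ] M [-0.0002 -0.0049 -0.019 ] j [-0.2431  0.2642  1.8932 -0.0011  0.9872  1.0937] 0.054730517248308415 21.45
scene pot_mid [ 0.4765 -0.0011  0.1079] 0.89
scene pot_mid [0.6015 0.3336 0.0279] 0.62
scene rest_mid [ 0.7232  0.3372 -0.0021] 0.62
scene rest_mid [ 0.4722 -0.0028  0.0415] 0.59
top pot_mid [0.5991 0.3299 0.0254] 0.67
top pot_mid [0.3994 0.326  0.0312] 0.56
top pot_mid [ 0.4747 -0.0003  0.1103] 0.5
top rest_mid [ 0.4728 -0.0086  0.0432] 0.72
```

View pics/z8_scene.png

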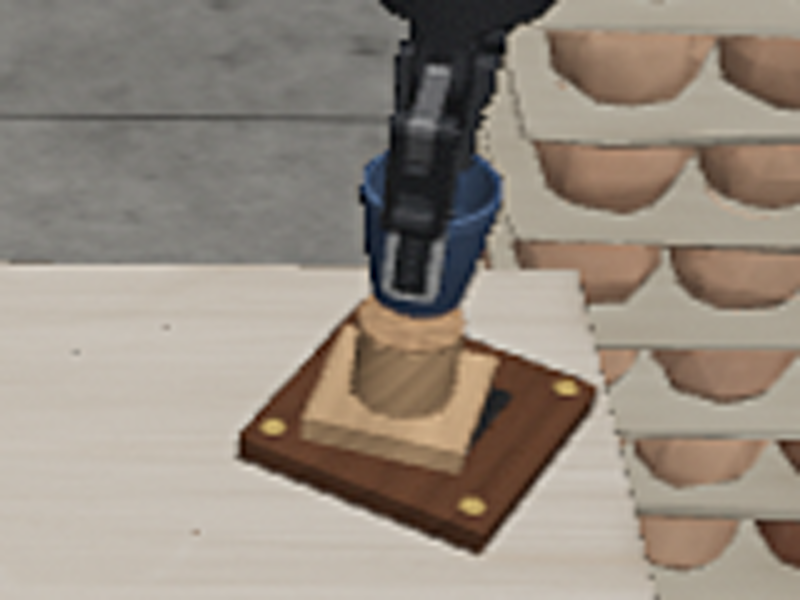

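View pics/z8_top.png

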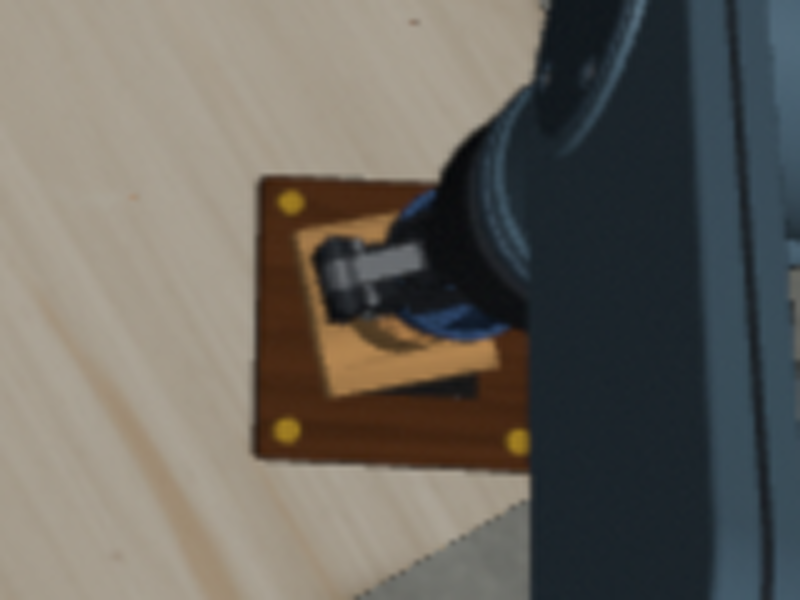

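```bash
python3 - <<'E'
from h import *
f=load('scene8'); img=cv2.cvtColor(f['img'].astype(np.uint8),cv2.COLOR_RGB2BGR)
s=12; u0,v0=375,110; w,h=66,50
big=cv2.resize(img[v0:v0+h,u0:u0+w],(w*s,h*s),interpolation=cv2.INTER_CUBIC)
def draw(cx,cy,z0,r0,r1,H,col):
    for z,r in ((z0,r0),(z0+H,r1)):
        pts=[]
        for a in np.linspace(0,2*np.pi,40):
            u,v=proj(f,np.array([cx+r*np.cos(a),cy+r*np.sin(a),z])); pts.append([(u+.5-u0)*s,(v+.5-v0)*s])
        cv2.polylines(big,[np.int32(pts)],False,col,1)
# scene cam bias: rest scene centre (.4724,-.0036) vs true (.4735,-.0064), z bias -.002
draw(.4724,-.0036,.0640,.023,.023,.0001,(0,0,255))
draw(.4720,-.0007,.0793,.020,.029,.055,(0,255,255))
cv2.imwrite('pics/z8b.png',big)
E
```

```text
(no output)
```

View pics/z8b.png

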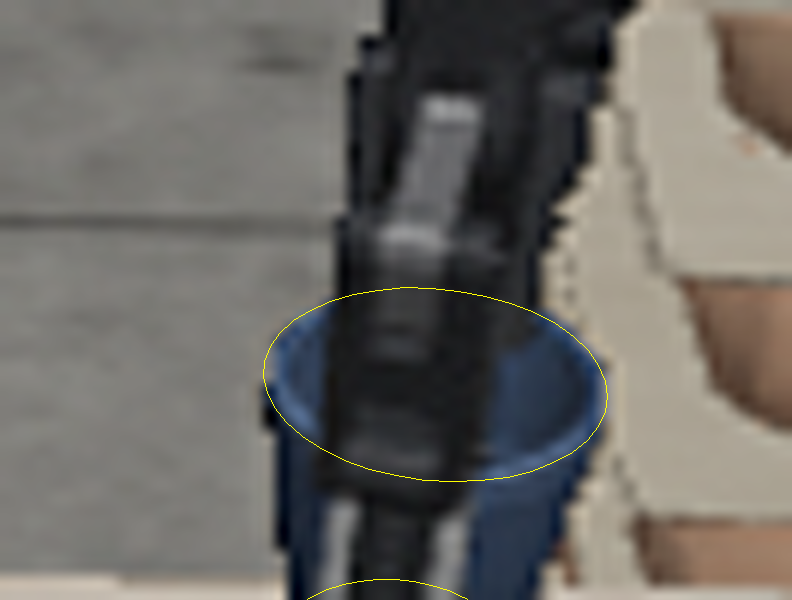

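```bash
python3 - <<'E'
from h import *
f=load('scene8'); img=cv2.cvtColor(f['img'].astype(np.uint8),cv2.COLOR_RGB2BGR)
s=10; u0,v0=365,125; w,h=80,60
big=cv2.resize(img[v0:v0+h,u0:u0+w],(w*s,h*s),interpolation=cv2.INTER_CUBIC)
def draw(cx,cy,z0,r,col):
        pts=[]
        for a in np.linspace(0,2*np.pi,40):
            u,v=proj(f,np.array([cx+r*np.cos(a),cy+r*np.sin(a),z0])); pts.append([(u+.5-u0)*s,(v+.5-v0)*s])
        cv2.polylines(big,[np.int32(pts)],False,col,1)
draw(.4724,-.0036,.0640,.023,(0,0,255))
draw(.4720,-.0007,.0793,.020,(0,255,255)); draw(.4720,-.0007,.1343,.029,(0,255,255))
cv2.imwrite('pics/z8c.png',big)
E
```

```text
(no output)
```

View pics/z8c.png

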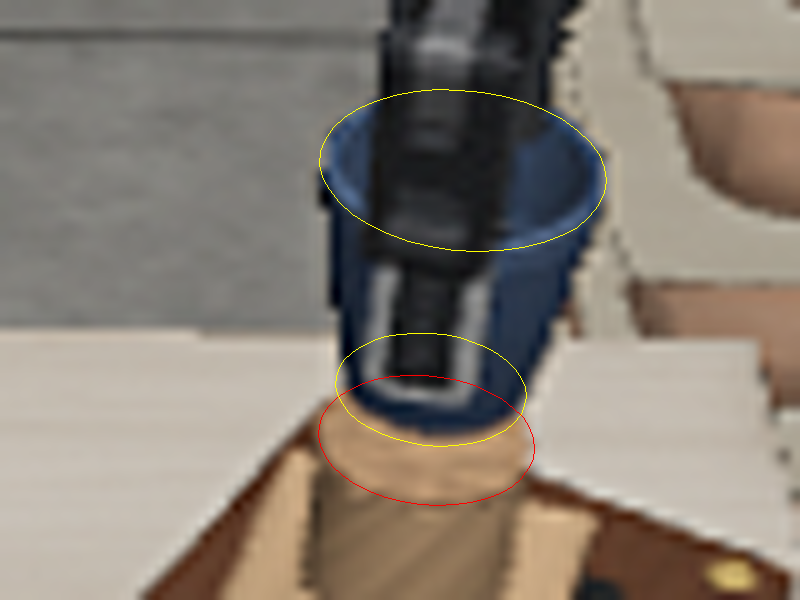

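```bash
python3 -m jog '[[1.5,-2.5,-5,0,-0.003,0,0],[0,0,-5,0,0,0,0],[0,0,-2,0,0,0,0],[0,0,0,0,0,0,0]]'; python3 st.py
```

```text
t: 22.25
position: [0.4762, -0.0071, 0.1009]
orientation: [0.439, 0.553, -0.438, 0.556]
force: [0.8, 0.9, -0.6]
opening: 0.0551
[ 0.4762 -0.0071  0.1009] toolx [ 0.0048 -0.0014 -1.    ] jaw [ 0.2314 -0.9729  0.0025] F [ 0.798   0.9151 -0.6097] M [-0.0424  0.0009  0.0222] j [-0.2496  0.28    1.9037 -0.0002  0.9529  1.0878] 0.05505991304209272 22.25
```

```bash
python3 -m jog '[[-1.5,1,-1.5,0.002,0.003,0,0],[0,0,0,0,0,0,0]]'; python3 -m jog '[[0,0,-1,0,0,0,0],[0,0,0,0,0,0,0]]'; python3 -m jog '[[0,0,-0.8,0,0,0,0],[0,0,0,0,0,0,0]]'; python3 st.py
```

```text
t: 22.5
position: [0.4745, -0.006, 0.0992]
orientation: [0.439, 0.555, -0.438, 0.555]
force: [-0.6, 0.4, -0.3]
opening: 0.0548
t: 22.75
position: [0.4746, -0.006, 0.0983]
orientation: [0.439, 0.555, -0.438, 0.555]
force: [0.1, -0.3, 0.5]
opening: 0.0551
t: 23.0
position: [0.4747, -0.006, 0.0976]
orientation: [0.439, 0.554, -0.438, 0.555]
force: [-0.3, 0.9, -1.3]
opening: 0.0552
[ 0.4747 -0.006   0.0976] toolx [ 0.002   0.0006 -1.    ] jaw [ 0.2315 -0.9728 -0.0001] F [-0.2722  0.9085 -1.2648] M [-0.019  -0.0168  0.0465] j [-0.2491  0.284   1.9084  0.0014  0.9475  1.0873] 0.055209767958229274 23.0
```

```bash
python3 -m jog '[[0,0,-0.6,0,0,0,0],[0,0,0,0,0,0,0]]'; python3 -m jog '[[0,0,-0.5,0,0,0,0],[0,0,0,0,0,0,0]]'; python3 -m jog '[[0,0,-0.4,0,0,0,0],[0,0,0,0,0,0,0]]'
```

```text
t: 23.25
position: [0.4747, -0.006, 0.0969]
orientation: [0.439, 0.554, -0.438, 0.555]
force: [0.4, -0.3, -0.4]
opening: 0.055
t: 23.5
position: [0.4747, -0.006, 0.0964]
orientation: [0.439, 0.554, -0.438, 0.555]
force: [0.0, 0.3, -1.2]
opening: 0.055
t: 23.75
position: [0.4748, -0.006, 0.0961]
orientation: [0.439, 0.554, -0.438, 0.555]
force: [-0.6, -0.5, -0.1]
opening: 0.055
```

```bash
python3 st.py; python3 -m jog '[[0,0,-0.3,0,0,0,0],[0,0,0,0,0,0,0]]'
```

```text
[ 0.4748 -0.006   0.0961] toolx [ 0.0023  0.0006 -1.    ] jaw [ 0.2315 -0.9728 -0.    ] F [-0.5851 -0.4646 -0.0549] M [ 0.0029  0.0208 -0.0256] j [-0.249   0.2861  1.9098  0.0014  0.9435  1.0873] 0.05500099798650031 23.75
t: 24.0
position: [0.475, -0.006, 0.0961]
orientation: [0.439, 0.554, -0.438, 0.556]
force: [-0.3, 0.4, 0.3]
opening: 0.0549
```

```bash
python3 -m jog '[[0,0,0,0,0,0,60],[0,0,0,0,0,0,66],[0,0,0,0,0,0,85],[0,0,0,0,0,0,85],[0,0,0,0,0,0,85]]'; python3 -m jog '[[0,0,5,0,0,0,85],[0,0,12,0,0,0,85],[0,0,20,0,0,0,85],[0,0,30,0,0,0,85],[0,0,40,0,0,0,85],[0,0,40,0,0,0,85],[0,0,0,0,0,0,85]]'; python3 st.py; python3 - <<'E'
from h import *
f=snap('scene','scene9.png'); u,v=405,165
cv2.imwrite('pics/z9.png',cv2.resize(cv2.cvtColor(f['img'][v-60:v+60,u-80:u+80],cv2.COLOR_RGB2BGR),(800,600),interpolation=cv2.INTER_CUBIC))
E
```

```text
t: 24.62
position: [0.475, -0.0061, 0.0959]
orientation: [0.439, 0.554, -0.438, 0.555]
force: [-0.3, -0.2, -0.6]
opening: 0.0846
t: 25.5
position: [0.4746, -0.006, 0.2522]
orientation: [0.44, 0.553, -0.437, 0.557]
force: [0.1, -0.4, -0.2]
opening: 0.0852
[ 0.4746 -0.006   0.2522] toolx [ 0.0059 -0.0004 -1.    ] jaw [ 0.2315 -0.9728  0.0017] F [ 0.1067 -0.4496 -0.2296] M [-0.0152 -0.0422 -0.0458] j [-0.249   0.1132  1.6991  0.0011  1.3235  1.0878] 0.08516421536803366 25.5
```

View pics/z9.png

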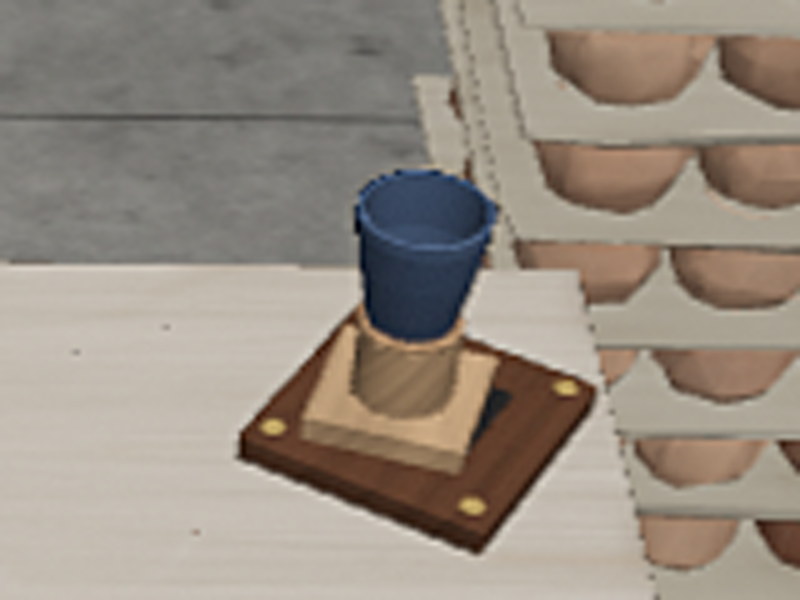

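```bash
python3 -m jog '[[0,20,10,0,0,0,85],[0,45,10,0,0,0,85],[0,45,10,0,0,0,85],[0,45,0,0,0,0,85],[0,45,0,0,0,0,85],[0,30,0,0,0,0,85],[0,0,0,0,0,0,85],[0,0,0,0,0,0,85]]'; python3 - <<'E'
from h import *
np.set_printoptions(precision=4,suppress=True)
def ray(f,u,v,z):
    T=np.array(f['T']); d=T[:3,:3]@np.array([(u-f['cx'])/foc(f),(v-f['cy'])/foc(f),1]); o=T[:3,3]; return o+d*(z-o[2])/d[2]
for c in ('top','scene'):
    f=snap(c,c+'10.png'); P=cloud(f); hsv=cv2.cvtColor(f['img'],cv2.COLOR_RGB2HSV)
    d=np.hypot(P[...,0]-.474,P[...,1]+.006)
    m=(d<.045)&(P[...,2]>.110)&(P[...,2]<.13); q=P[m]; print(c,'rim',len(q),cv2.minEnclosingCircle(q[:,:2].astype(np.float32)),np.percentile(q[:,2],[50,95]))
    b=(d<.05)&(P[...,2]>.06)&(hsv[...,0]>100)&(hsv[...,0]<125)&(hsv[...,1]>90)
    if c=='top':
        ys,xs=np.nonzero(b); W=np.array([ray(f,x,y,.121)[:2] for x,y in zip(xs,ys)]).astype(np.float32); print('px',cv2.minEnclosingCircle(W))
    m=(d<.06)&(P[...,2]>.02)&(P[...,2]<.033); q=P[m]; print(' foot',np.median(q[:,2]),cv2.minAreaRect((q[:,:2]*1000).astype(np.float32)))
    for l in ('pot_mid','rest_mid','slip_jar','sand_block','stamp'):
        for k in env.place_of(c,l)[:1 if l!='pot_mid' else 3]: print(' ',l,np.round(k['xyz'],4),round(k['conf'],2))
E
```

```text
t: 26.55
position: [0.4675, 0.2295, 0.2726]
orientation: [0.435, 0.558, -0.443, 0.551]
force: [0.3, -0.1, 0.0]
opening: 0.0851
top rim 144 ((0.4756179451942444, -0.012318644672632217), 0.028215790167450905) [0.1195 0.123 ]
px ((0.47579967975616455, -0.01164936926215887), 0.02798113040626049)
 foot 0.028735532523481377 ((453.3120422363281, -47.39406967163086), (10.390024185180664, 1.470122218132019), 15.964025497436523)
  pot_mid [0.4017 0.3266 0.0281] 0.7
  pot_mid [ 0.4762 -0.002   0.0933] 0.66
  slip_jar [ 0.7239  0.333  -0.0001] 0.4
  sand_block [0.6292 0.4422 0.0027] 0.91
  stamp [ 0.5486  0.4982 -0.0022] 0.5
scene rim 271 ((0.47346508502960205, -0.005904202815145254), 0.0320478230714798) [0.116 0.12 ]
 foot 0.025889984191459825 ((472.4143981933594, -3.6313247680664062), (70.35177612304688, 74.44287109375), 11.386643409729004)
  pot_mid [ 0.4783 -0.0054  0.0935] 0.73
  pot_mid [0.6002 0.332  0.0268] 0.67
  rest_mid [ 0.4714 -0.004   0.0417] 0.91
  slip_jar [ 0.7251  0.339  -0.0009] 0.83
  sand_block [0.6298 0.4437 0.0006] 0.64
  stamp [0.5508 0.4979 0.0001] 0.91
```

View pics/top10.png

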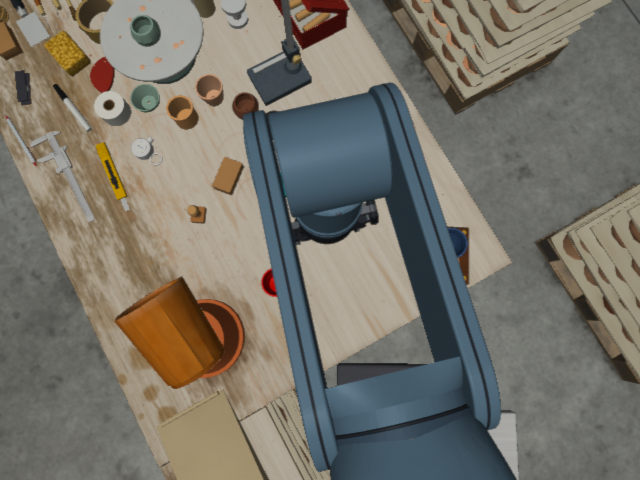

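```bash
python3 -m jog '[[0,30,10,0,0,0,85],[0,35,0,0,0,0,85],[0,30,0,0,0,0,85],[0,0,0,0,0,0,85]]'; python3 - <<'E'
from h import *
np.set_printoptions(precision=4,suppress=True)
def ray(f,u,v,z):
    T=np.array(f['T']); d=T[:3,:3]@np.array([(u-f['cx'])/foc(f),(v-f['cy'])/foc(f),1]); o=T[:3,3]; return o+d*(z-o[2])/d[2]
f=snap('top','top11.png'); P=cloud(f); hsv=cv2.cvtColor(f['img'],cv2.COLOR_RGB2HSV)
d=np.hypot(P[...,0]-.474,P[...,1]+.006)
m=(d<.045)&(P[...,2]>.112)&(P[...,2]<.13); q=P[m]; print('rim',len(q),cv2.minEnclosingCircle(q[:,:2].astype(np.float32)),np.percentile(q[:,2],[50,95]))
b=(d<.05)&(P[...,2]>.06)&(hsv[...,0]>100)&(hsv[...,0]<125)&(hsv[...,1]>90)
ys,xs=np.nonzero(b); W=np.array([ray(f,x,y,.121)[:2] for x,y in zip(xs,ys)]).astype(np.float32); print('px',cv2.minEnclosingCircle(W),xs.min(),xs.max(),ys.min(),ys.max())
m=(d<.06)&(P[...,2]>.02)&(P[...,2]<.033); q=P[m]; print(' foot',np.median(q[:,2]),cv2.minAreaRect((q[:,:2]*1000).astype(np.float32)))
u,v=440,250; big=cv2.resize(cv2.cvtColor(f['img'][v-45:v+45,u-60:u+60],cv2.COLOR_RGB2BGR),(800,600),interpolation=cv2.INTER_CUBIC)
cv2.imwrite('pics/z11.png',big)
# scene: compare pot base silhouette w/ cork
f=load('scene9'); img=cv2.cvtColor(f['img'].astype(np.uint8),cv2.COLOR_RGB2BGR)
s=10; u0,v0=365,130; w,h=80,60
big=cv2.resize(img[v0:v0+h,u0:u0+w],(w*s,h*s),interpolation=cv2.INTER_CUBIC)
def draw(cx,cy,z0,r,col):
        pts=[]
        for a in np.linspace(0,2*np.pi,40):
            u,v=proj(f,np.array([cx+r*np.cos(a),cy+r*np.sin(a),z0])); pts.append([(u+.5-u0)*s,(v+.5-v0)*s])
        cv2.polylines(big,[np.int32(pts)],False,col,1)
draw(.4724,-.0036,.0640,.023,(0,0,255))
draw(.4724,-.0036,.0640,.020,(0,255,255)); draw(.4724,-.0036,.119,.029,(0,255,255))
cv2.imwrite('pics/z9c.png',big)
E
```

```text
t: 27.65
position: [0.4684, 0.327, 0.2841]
orientation: [0.437, 0.557, -0.442, 0.551]
force: [-0.2, 0.5, -0.7]
opening: 0.0848
rim 250 ((0.47472283244132996, -0.008779177442193031), 0.029209231957793236) [0.1196 0.1222]
px ((0.4728047847747803, -0.007004939951002598), 0.030332405120134354) 436 467 228 257
 foot 0.027427963668958166 ((472.97705078125, -7.776634216308594), (91.70848846435547, 71.04761505126953), 12.601502418518066)
```

View pics/z11.png

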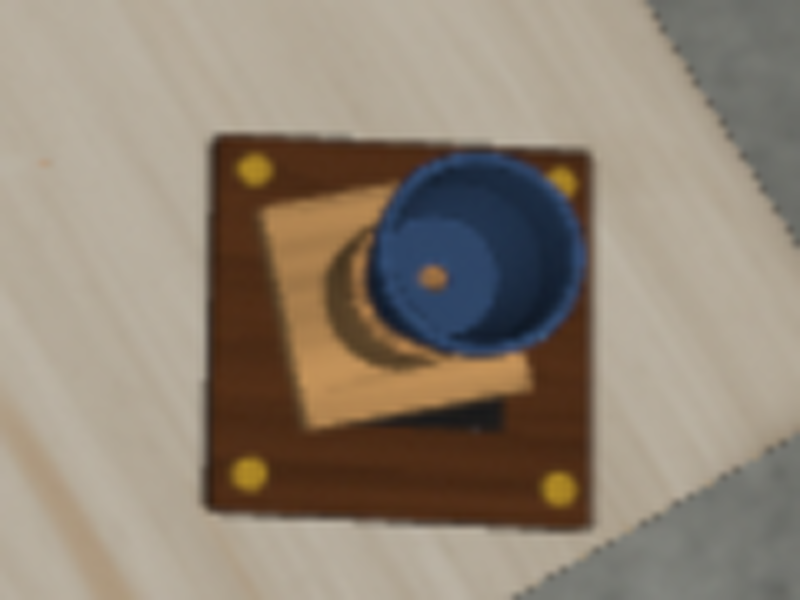

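View pics/z9c.png

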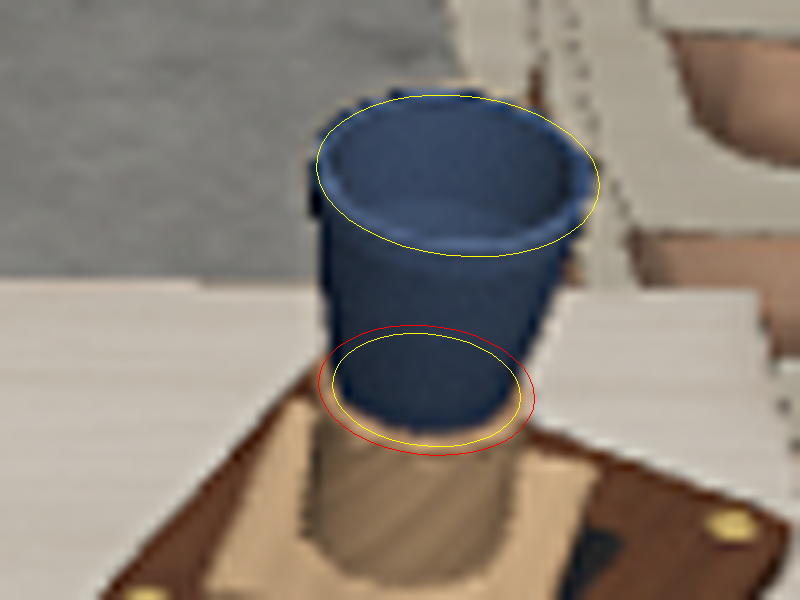

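```bash
python3 -c "
from cell import env
print(env.get_obs()['qd'].round(3)); print(env.finish_job())"
```

```text
[-0.027 -0.013  0.017 -0.011  0.002 -0.009]
the job is handed in; nothing more can be done
None
```

The pot rest is seated over the pin and flush on the jig. The blue pot stands upright in the middle of its cork top, and I handed the job in at about 28 s of the 72 s allowed.

**Rest:** I gripped it by the hub, lined it up from relative measurements in both cameras, and lowered it in sub-millimetre steps. It went over the pin on the first try, so no nudging was needed. The force reading stayed within about 1 to 2 N of the carried weight. It stopped 16.0 mm above its starting height, which is exactly the jig's thickness, and the cork top measured about 65.6 mm against an expected 66. I let go of it before fetching the pot.

**Pot:** I lowered it until it touched the cork at the expected height and released it. The rim centre measured about 1 mm from the cork centre in the top camera. The rim was level at about 120 to 122 mm against an expected 121.

**Disagreements:**
- The two cameras differ by about 4 mm in y. I used differences within one camera, tied to the gripper's own position.
- In the scene camera the pot and the cork centre differed by about 2.5 mm. I put that down to a rough circle fit there.
- The final top-camera outline of the foot was mixed with part of the pot, so I ignored it. The scene camera showed the foot unchanged.

**Other things:** The jar, sanding block and stamp were where they started, within a few millimetres. The red and turquoise look-alike pots were not touched. At hand-in the arm was clear of everything.

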